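Fit the new control card into the turbo tester's card cage

TASK

Draw the new control card (blue heat sink, yellow grip block) out from under the low orange shelf, slide it connector end first along the two white guides of the card cage until it meets the socket, then swing both red ejector levers fully in so that they press it fully home. Leave the old card and all the engine parts where they are.

Things in the scene. Friction and masses are not known exactly. Their poses are not given: they have to be found in the camera images.
- card: the new control card, loose, 0.14 to 0.23 kg: green plate 120 (its x) x 100 (y) x 5 mm, blue finned heat sink and yellow grip block on top. Origin at the centre of its underside, z up; +x points to the connector end (brass strip, heat sink side), which enters the cage first. At the start it lies flat on the table, grip-block end under the shelf deck, connector end sticking out
- card_front (a point): middle of the card's connector edge: 60 mm along the card's +x from its origin, 2.5 mm above its underside
- card_handle (a point): centre of the yellow grip block, 20 (card x) x 14 (card y) x 28 mm high, standing on the card's top at its rear edge, top 33 mm above the card's underside; this point is 50 mm along the card's -x, 20 mm above the underside. Can be pinched across its 14 mm
- card_heatsink (a point): centre of the blue heat sink, 30 x 30 mm; this point is 30 mm along the card's +x, 15 mm above the underside. It can be gripped from 5 to 25 mm above the underside; thin fins rise to 28.5 mm. The rest of the card carries only low components
- cage: grey card cage, fixed, 114 mm wide (146 over the hinge brackets), 140 long, 68 high. Origin on the table under the middle of its mouth; +x runs straight in, y to its left, z up. Steel cross bars, undersides 62 mm above the table, lie 30 to 38 and 96 to 104 mm inside the mouth: the card passes under them, a gripper holding the heat sink does not
- cage_guides (a point): middle of the mouth at the height of the guides' ledge tops (cage x 0, y 0, 30 mm above the table). Two white guides take the card's side edges: slot 30 to 37.5 mm above the table, side walls 102.4 mm apart, flared over the first 15 mm (mouth about 17 mm high, 111 mm wide)
- cage_home (a point): where card_front is when the card is fully home: 110 mm inside the mouth, in the middle, 32.5 mm above the table (the card's rear edge is then 10 mm outside the mouth). The front edge first meets a sprung black socket 102 mm inside; it yields to 3 N rising to about 5.5 N and pushes the card back out 8 mm unless the levers hold it
- lever_left (a joint): angle of the red ejector lever at the cage's left (+y): 0 = fully open, pointing along the cage's -x; it swings inward to 1.571 = fully closed (stop), lying across the mouth behind the card. Upright hinge axis at cage x -14, y +62 mm. Stiff, stays where left (about 3 N at its tab). Starts partly closed, 0.4 to 1.2, blocking the mouth; from about 1.0 on it pushes the card's rear edge home
- lever_right (a joint): the same for the lever at the cage's right (-y), mirrored: hinge axis at cage x -14, y -62 mm; 0 = fully open, 1.571 = fully closed (stop). Starts open (0 to 0.06), clear of the card
- lever_left_tab (a point): point on the axis of the left lever's round upright red tab, 10 mm across, 38 mm from the hinge axis, standing 38 to 74 mm above the table; this point is 59 mm above it. The lever's arm is 8 mm thick, 29 to 38 mm above the table
- lever_right_tab (a point): the same point on the right lever's tab
- shelf: low shelf, fixed: orange deck on six blue posts, 300 mm wide (its y), 160 deep; deck 52 to 62 mm above the table, front trim up to 68 mm. Origin on the table under the middle of its front edge; -x points out of the open front. Posts (12 mm square) at y -143, 0, +143 mm make two bays centred at y -68 and +68 mm; a card lies in each, connector end outward, which is which varies
- gear: loose steel gear wheel lying flat, 76 mm across, 22 mm high; bystander. Origin at the centre of its underside.
- piston: loose aluminium piston standing, 76 mm across, 62 mm high; bystander. Origin at the centre of its underside.
- liner: loose steel cylinder liner (tube) standing, 76 mm across, 85 mm high; bystander. Origin at the centre of its underside.
- tin: loose green tin can standing, 72 mm across, 80 mm high; bystander. Origin at the centre of its underside.
- turbo_housing: loose aluminium turbo housing on top of the shelf deck, 84 mm across, about 52 mm high; bystander. Origin at the centre of its underside.
- valve_box: loose small cardboard box on top of the shelf deck, 75 x 55 x 45 mm; bystander. Origin at the centre of its underside.
- old_card: the old card, the same in shape and size as the new card but with a bare aluminium heat sink and a black grip block, lying in the other bay of the shelf; bystander. Same frame as the new card.
Not all that is in view belongs to the job. What is shaped like the card but purple is not meant. What is shaped like the cage but turquoise is not meant.

How it is judged:
By the outcome, as a careful person would: the job done as asked, in the order asked, and still so for the second after the job is handed in, with the robot touching nothing.
It also fails if it takes over 72 s, if anything falls off the work surface, if the arm or the gripper's body presses on something with over 40 N, if the wrist force passes 120 N, or if a joint passes its speed limit or range.

ROBOT

A 7-joint arm with a two-finger parallel gripper is mounted at the origin on the work surface. World frame = base frame: x ahead of the robot, y to its left, z up, the work surface at z = 0. Lengths are in mm, angles in rad, forces in N, time in s.
With the tool pointing down it reaches from about 400 to 875 mm from the base axis. Payload 4.4 kg.
Tool frame: the origin (TCP) lies at the very end of the fingers, on their centre line; the grasp point (between the pads) lies 19 mm behind it (ctrl.grasp_offset is the distance from the TCP to the grasp point, in mm); z points along the fingers, y is the line along which they close (so a half turn about z gives the same grasp; the last joint's range is limited). The gripper opens to 85 mm and grips with 20 to 120 N. Pads are 22 mm wide; open, the fingers measure 114 mm over their backs; the gripper's body (76 mm by 85 mm) begins 54 mm behind the grasp point. The pads swing forward as they close: fully open they stand 13 mm farther back than shut.
Start: joints at [-1.362, 0.628, 0.038, 1.517, -0.027, 0.996, -0.02], TCP at [176.356, 625.633, 231.313] pointing down, gripper open.
Joint ranges: [-3.06, 3.06], [-0.37, 2.12], [-1.25, 1.32], [0.18, 2.47], [-1.1, 4.24], [0.23, 1.98], [-2.94, 2.94]. Speed limits (rad/s): [2.57, 2.57, 3.14, 3.14, 3.14, 3.14, 3.14].

INTERFACE

Orientations are given as [roll, pitch, yaw] about the fixed x, y, z axes, in that order (R = Rz(yaw) Ry(pitch) Rx(roll)).
In Python, from cell import status, cams, ctrl gives the robot as it stands.
- The arm moves only by the tool move_arm, never from a script. Its argument "plan" is a list of rows, each a list of 3 entries, a list of its own where there are three numbers: the shift along the world's x, y, z in mm, then the turn, a rotation vector about the world's x, y, z in degrees, then the opening, from 0 (shut) to 1 (fully open). In form: [[[x, y, z], [wx, wy, wz], gripper], ...]. A call has 1 to 10 rows; each row shifts and turns the commanded pose from where the row before left it; what a row does not reach is not made up. A row lasts 1/8 s, in which the tool goes at most 62.5 mm and 10.7 degrees, less where a joint would pass 70% of its speed; a pose out of reach is approached as far as the arm can. A call with a gripper value outside its range is refused whole. The fingers move at their own pace and stop on an object; the grip force is fixed at half the most. Time passes only in rows, so rows that do not move let the fingers close. It gives the time, the measured TCP pose, the force, the opening and the grip force at its end, in the units of the state.
- status.read_state(): the state, without advancing time (a new reading comes with each control period).
- cams.get_image(name): name is "side" or "top" or "wrist"; returns the picture (420x560x3 uint8, blue, green, red); there is no depth.
- cams.camera_params(name): a dict with "K" (3x3 intrinsics, pixels), "pose" (4x4, takes a point from camera to world coordinates); the wrist camera has in their place "tool_from_camera" (4x4, takes a point from camera to tool coordinates, whose origin is the TCP and whose axes are the flange's). Camera axes: x right, y down, z forward; pixel columns grow to the right and rows downward; lengths in mm; the calibration is good to about 2 mm. A picture is of the moment at which its call begins: read the wrist's pose just before it. camera_params takes no time and is no camera call.
- ctrl.finish_job(): hands the job in; it is judged then, once.
The state is a dict: "clock": time; "qpos": joint angles; "qd": joint speeds; "tau": joint torques, N m; "eef_pos": TCP position; "tool_rot": TCP orientation; "force": force on the tool from outside, world axes, zero at the start; "torque": the same for the moment, N m; "width": finger opening in mm; "gripper_force": force on a finger pad.
Only numpy, scipy, OpenCV 4.12 (cv2) and the standard library are available. Lean on these libraries where they do the work, as an engineer would, in place of code of your own. Each camera call takes 0.05 s, during which the arm holds its last target. There are 200 camera calls.

## Working session

There is one attempt and no reset: what is moved stays moved. The work goes in short steps, Python scripts to look and compute and a tool call to move; the robot and the scene stay as the last step left them, time stands still between calls to the robot, and variables do not carry over. Pictures are saved under pics/ and viewed, at most 10 in all, crops included, and the job is handed in when it is done.

Besides the shell and the picture viewer there is one more tool, called after "Emit:" as a command line: name --argument value ..., lists and objects as JSON in quotes. move_arm: Moves the arm, as the interface text tells. Its arguments: {"type":"object","properties":{"plan":{"type":"array","items":{"type":"array"}}},"required":["plan"]}

```bash
ls; mkdir -p pics; python3 - <<'E'
from cell import status,cams,ctrl
import cv2,numpy as np
np.set_printoptions(precision=2,suppress=True)
s=status.read_state();print(s)
for n in ["side","top"]:
    cv2.imwrite(f"pics/{n}0.png",cams.get_image(n))
    p=cams.camera_params(n);print(n,p["K"],p["pose"])
print(cams.camera_params("wrist"),ctrl.grasp_offset)
E
```

```text
pics
{'clock': 0.0, 'qpos': array([-1.36,  0.63,  0.04,  1.52, -0.03,  1.  , -0.02]), 'qd': array([-0.,  0.,  0.,  0., -0., -0., -0.]), 'tau': array([ -0.  , -56.34,   1.23, -19.34,   0.01,   0.01,  -0.  ]), 'eef_pos': array([176.17, 625.02, 230.39]), 'tool_rot': array([-3.14,  0.  ,  2.87]), 'force': array([-0.81, -0.35, -0.32]), 'torque': array([-0.01, -0.01, -0.03]), 'gripper_force': 0.0, 'width': 85.61870425828754}
side [[524.41   0.   278.2 ]
 [  0.   524.41 217.96]
 [  0.     0.     1.  ]] [[    0.98    -0.15     0.15   254.9 ]
 [   -0.21    -0.63     0.75 -1156.44]
 [   -0.02    -0.76    -0.65  1064.12]
 [    0.       0.       0.       1.  ]]
top [[381.18   0.   281.16]
 [  0.   381.18 213.77]
 [  0.     0.     1.  ]] [[   0.05   -0.98    0.2   259.37]
 [  -1.     -0.05    0.    -36.58]
 [   0.01   -0.2    -0.98 1224.64]
 [   0.      0.      0.      1.  ]]
{'K': array([[290.5 ,   0.  , 279.57],
       [  0.  , 290.5 , 211.33],
       [  0.  ,   0.  ,   1.  ]]), 'tool_from_camera': array([[  -0.  ,   -0.95,   -0.32,   80.73],
       [   1.  ,    0.  ,   -0.  ,   -0.48],
       [   0.  ,   -0.32,    0.95, -142.22],
       [   0.  ,    0.  ,    0.  ,    1.  ]])} 18.700000000000003
```

View pics/side0.png

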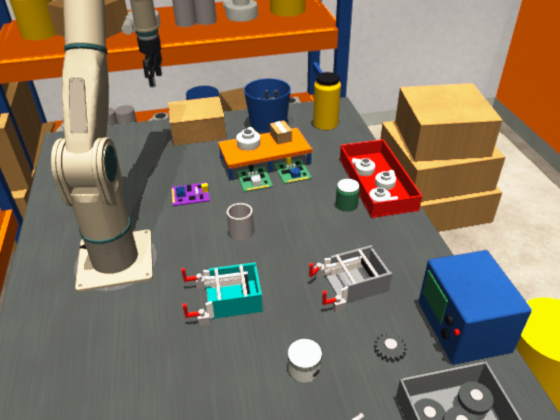

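View pics/top0.png

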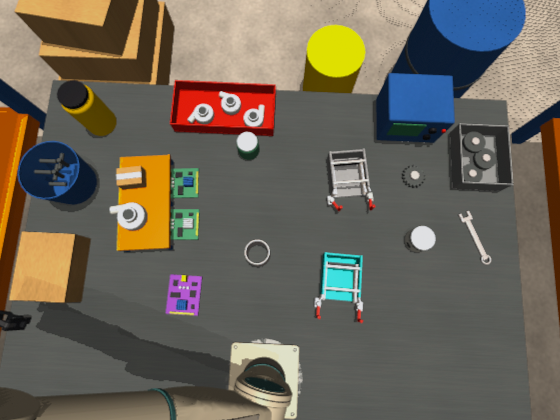

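The side view shows the real card (blue heat sink) at about (293,170), the old card at (255,180), the purple decoy at (190,193), the grey cage at (357,273) and the turquoise decoy cage at (233,290). In the top view the cards are at (187,182) for the one to take, (187,223) for the old one and (184,295) for purple. The grey cage is at (350,175), with its mouth towards the robot.

```bash
cat > h.py <<'E'
from cell import status,cams,ctrl
import cv2,numpy as np
from scipy.spatial.transform import Rotation as R
np.set_printoptions(precision=1,suppress=True)
def cam(n):
    p=cams.camera_params(n)
    if n!="wrist": return p["K"],np.array(p["pose"])
    s=status.read_state();T=np.eye(4)
    T[:3,:3]=R.from_euler("xyz",s["tool_rot"]).as_matrix();T[:3,3]=s["eef_pos"]
    return p["K"],T@p["tool_from_camera"]
def ray(c,uv,z):
    K,T=c;uv=np.atleast_2d(np.array(uv,float))
    d=(T[:3,:3]@np.linalg.inv(K)@np.c_[uv,np.ones(len(uv))].T).T
    o=T[:3,3];z=np.broadcast_to(z,len(uv))
    return o+d*((z-o[2])/d[:,2])[:,None]
def proj(c,P):
    K,T=c;P=np.atleast_2d(np.array(P,float))
    q=(P-T[:3,3])@T[:3,:3]@K.T
    return q[:,:2]/q[:,2:]
def hsv(im,lo,hi,amin=15):
    m=cv2.inRange(cv2.cvtColor(im,cv2.COLOR_BGR2HSV),np.array(lo),np.array(hi))
    n,l,s,c=cv2.connectedComponentsWithStats(m)
    return m,[(int(s[i,4]),s[i,:4].tolist(),c[i]) for i in range(1,n) if s[i,4]>=amin]
E
python3 - <<'E'
from h import *
c=cam("top")
print("card corners z5",ray(c,[[173,169],[199,169],[199,197],[187,182]],5))
print("cage top",ray(c,[[330,150],[367,150],[332,195],[369,195]],68))
print("tabs",ray(c,[[336,204],[369,205]],74))
print("tin",ray(c,[[247,140]],80),"liner",ray(c,[[257,252]],85),"shelf",ray(c,[[170,155],[170,248]],68))
a=cv2.imread("pics/top0.png");b=cv2.imread("pics/side0.png")
A=cv2.resize(a[150:250,110:230],None,fx=4,fy=4,interpolation=2)[:400,:400];B=cv2.resize(b[120:220,220:320],None,fx=4,fy=4,interpolation=2)
cv2.imwrite("pics/crop1.png",np.hstack([A,B]))
E
```

```text
card corners z5 [[644.1 336.6   5. ]
 [648.3 250.    5. ]
 [552.2 241.3   5. ]
 [601.4 285.6   5. ]]
cage top [[ 712.3 -178.5   68. ]
 [ 718.2 -297.3   68. ]
 [ 563.7 -188.    68. ]
 [ 569.3 -303.8   68. ]]
tabs [[ 533.9 -200.2   74. ]
 [ 535.7 -302.5   74. ]]
tin [[728.3  88.3  80. ]] liner [[372.6  34.8  85. ]] shelf [[670.3 331.7  68. ]
 [373.8 300.4  68. ]]
```

View pics/crop1.png

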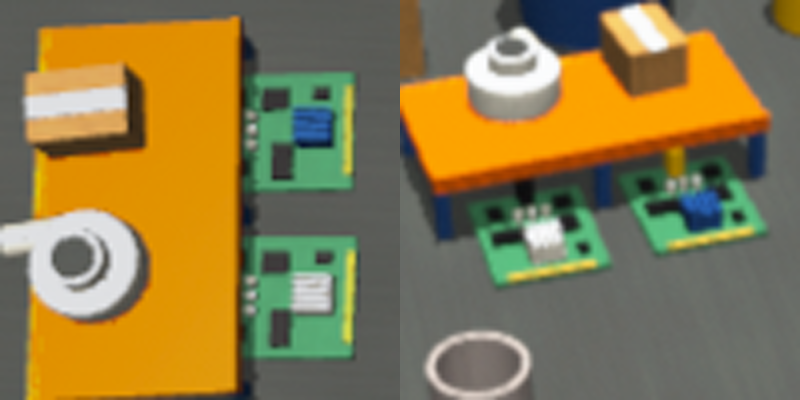

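The crop settles it: the card with the blue heat sink and yellow grip is the upper one in the top view and the right-hand one in the side view. The old card has an aluminium sink and a black grip. I'll move over the card and look with the wrist camera.

Emit:
move_arm --plan '[[[38,-38,0],[0,0,1.55],1],[[38,-38,0],[0,0,1.55],1],[[38,-38,0],[0,0,1.55],1],[[38,-38,0],[0,0,1.55],1],[[38,-38,0],[0,0,1.55],1],[[38,-38,0],[0,0,1.55],1],[[38,-38,0],[0,0,1.55],0.7],[[38,-38,0],[0,0,1.55],0.4],[[38,-38,0],[0,0,1.55],0],[[38,-38,0],[0,0,1.55],0]]'

```text
clock: 1.35
eef_pos: [557.2, 244.3, 231.0]
tool_rot: [-3.142, -0.001, 3.138]
force: [0.5, 1.1, -0.7]
width: 12.1
gripper_force: 0.0
```

```bash
python3 - <<'E'
from h import *
c=cam("wrist");im=cams.get_image("wrist");cv2.imwrite("pics/w1.png",im)
s=status.read_state();print(s["clock"],s["eef_pos"],np.degrees(s["tool_rot"]),s["qpos"])
np.set_printoptions(precision=2,suppress=True);print(s["qpos"])
for n,lo,hi in [("blue",(100,120,60),(130,255,255)),("yel",(20,100,100),(35,255,255)),("grn",(40,80,60),(85,255,255))]:
    m,b=hsv(im,lo,hi,60);print(n)
    for x in b: print(x, ray(c,x[2],5))
E
```

```text
1.4 [563.8 235.2 231. ] [-179.6    0.3  179.3] [-0.4  0.6 -0.   1.6  0.   0.9  1.1]
[-0.44  0.57 -0.02  1.63  0.02  0.94  1.1 ]
blue
(599, [297, 202, 24, 27], array([308.33, 215.07])) [[604.35 281.12   5.  ]]
yel
(28396, [351, 0, 174, 286], array([411.7 , 126.61])) [[490.83 403.77   5.  ]]
(121, [481, 253, 9, 20], array([484.47, 261.84])) [[675.27 532.34   5.  ]]
(5551, [476, 306, 84, 111], array([524.33, 349.98])) [[831.78 629.51   5.  ]]
grn
(4389, [272, 51, 77, 95], array([312.61,  97.29])) [[457.08 282.18   5.  ]]
(2866, [282, 172, 69, 76], array([317.85, 206.27])) [[592.02 293.44   5.  ]]
(548, [132, 278, 49, 35], array([160.48, 297.38])) [[732.89  65.36   5.  ]]
```

View pics/w1.png

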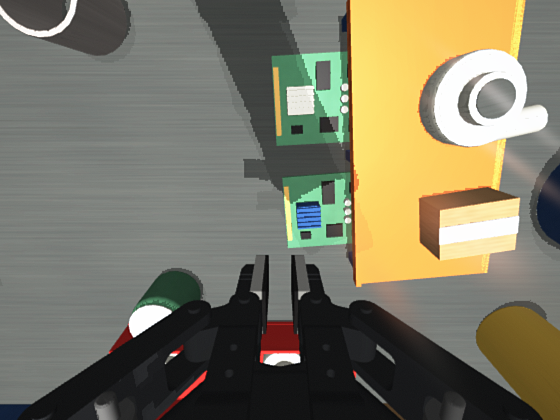

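The wrist view shows the new card with its blue sink at (308,215) and the old card's sink at (300,100). The shelf front runs along column 350. Next is the cage.

Emit:
move_arm --plan '[[[-4,-60,0],[0,0,0],0],[[-4,-60,0],[0,0,0],0],[[-4,-60,0],[0,0,0],0],[[-4,-60,0],[0,0,0],0],[[-4,-60,0],[0,0,0],0],[[-4,-60,0],[0,0,0],0],[[-4,-60,-20],[0,0,0],0],[[-4,-60,-20],[0,0,0],0],[[0,0,0],[0,0,0],0],[[0,0,0],[0,0,0],0]]'

```text
clock: 2.65
eef_pos: [524.3, -231.9, 191.5]
tool_rot: [3.14, -0.001, 3.137]
force: [-0.3, -0.1, -0.3]
width: 0.1
gripper_force: 0.0
```

```bash
python3 - <<'E'
from h import *
c=cam("wrist");im=cams.get_image("wrist");cv2.imwrite("pics/w2.png",im)
s=status.read_state();print(s["clock"],s["eef_pos"],np.degrees(s["tool_rot"]))
m,b=hsv(im,(0,150,60),(8,255,255),60)
for x in b: print(x, ray(c,x[2],59))
E
```

```text
2.7 [ 524.9 -230.9  191.8] [179.9  -0.  179.9]
(331, [292, 191, 27, 30], array([303.5, 205.3])) [[ 528.8 -209.3   59. ]]
(423, [188, 199, 24, 33], array([201.3, 214.1])) [[ 537.5 -311.3   59. ]]
(1658, [452, 358, 108, 48], array([503.4, 376.3])) [[749.7  40.7  59. ]]
```

View pics/w2.png

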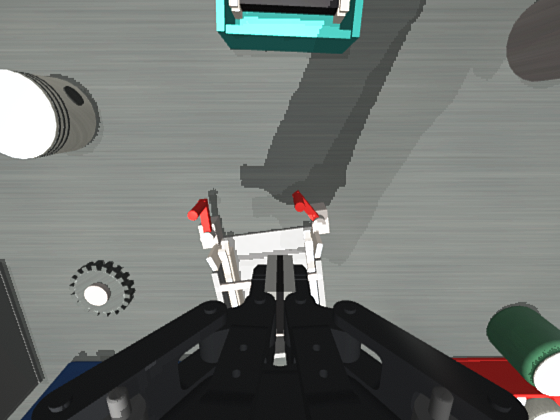

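The levers sit at (203,214), which is the right one and open, and (305,206), the left one and partly closed. The fingers hide the cage body, so I'll move forward for a clear view of it.

Emit:
move_arm --plan '[[[30,-4,0],[0,0,0],0],[[30,-4,0],[0,0,0],0],[[30,-2,0],[0,0,0],0],[[20,-2,0],[0,0,0],0],[[0,0,0],[0,0,0],0],[[0,0,0],[0,0,0],0]]'

```text
clock: 3.45
eef_pos: [633.9, -243.3, 192.0]
tool_rot: [3.141, -0.001, 3.139]
force: [0.6, -0.4, 0.2]
width: 0.2
gripper_force: 0.0
```

```bash
python3 - <<'E'
from h import *
c=cam("wrist");im=cams.get_image("wrist");np.save("w3c.npy",c[1])
s=status.read_state();print(s["clock"],s["eef_pos"],np.degrees(s["tool_rot"]))
cv2.imwrite("pics/w3raw.png",im)
cv2.imwrite("pics/w3.png",cv2.resize(im[60:260,150:410],None,fx=3,fy=3,interpolation=2))
E
```

```text
3.5 [ 633.7 -243.8  192.1] [180.   -0.  179.8]
```

View pics/w3.png

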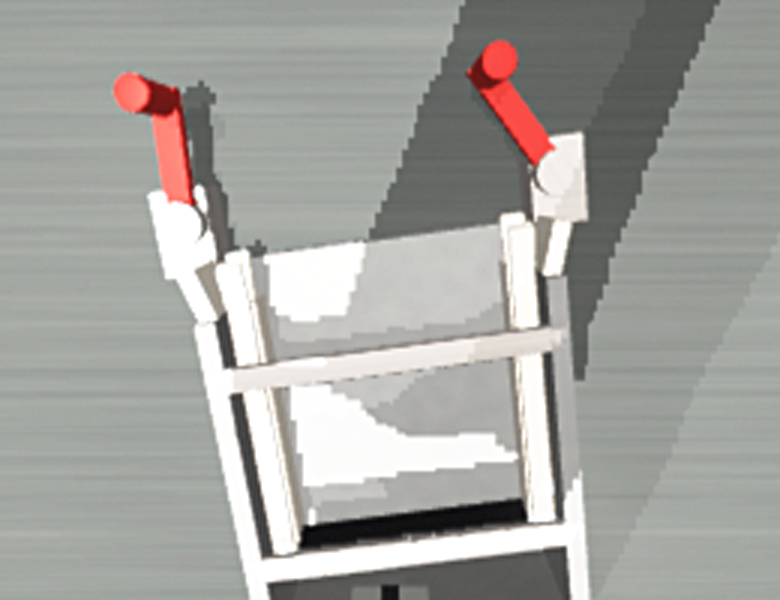

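The enlarged crop shows the tab tops at (132,93) right and (500,60) left. The hinge pins are at (182,225) and (558,172), the first bar's front edge runs (230,370) to (558,330), and the guides' inner edges are visible.

```bash
python3 - <<'E'
from h import *
c=(cams.camera_params("wrist")["K"],np.load("w3c.npy"))
f=lambda P,z: ray(c,np.array(P)/3.+[150-.33,60-.33],z)
print("tabs",f([[132,93],[500,60]],74))
for z in (38,44,50):
    h=f([[182,225],[558,172]],z);d=h[1]-h[0];print("hinge",z,h,np.linalg.norm(d),np.degrees(np.arctan2(-d[0],d[1])))
b=f([[230,370],[558,330],[230,392],[558,352]],68);d=b[1]-b[0];print("bar",b,np.degrees(np.arctan2(-d[0],d[1])))
b=f([[262,580],[570,542],[265,558],[570,523]],68);d=b[1]-b[0];print("bar2",b,np.degrees(np.arctan2(-d[0],d[1])))
b=f([[217,262],[252,252],[500,216],[538,222],[272,555],[298,548],[530,522],[553,518]],45);print("guides",b)
im=cv2.imread("pics/w3raw.png");m,bb=hsv(im,(0,150,60),(8,255,255),60)
print(bb)
E
```

```text
tabs [[ 533.9 -315.5   74. ]
 [ 525.9 -214.    74. ]]
hinge 38 [[ 571.5 -312.8   38. ]
 [ 555.3 -189.9   38. ]] 123.94657292696645 7.507163358284102
hinge 44 [[ 571.2 -311.4   44. ]
 [ 555.3 -191.    44. ]] 121.43633499719392 7.5071633582841235
hinge 50 [[ 570.8 -310.    50. ]
 [ 555.2 -192.1   50. ]] 118.92609706742135 7.507163358284093
bar [[ 613.5 -294.3   68. ]
 [ 601.3 -192.7   68. ]
 [ 620.6 -294.7   68. ]
 [ 608.1 -192.3   68. ]] 6.868702005973278
bar2 [[ 686.  -287.9   68. ]
 [ 672.3 -184.6   68. ]
 [ 677.9 -286.5   68. ]
 [ 665.5 -185.1   68. ]] 7.572056165432671
guides [[ 582.8 -300.7   45. ]
 [ 579.7 -289.1   45. ]
 [ 568.6 -209.    45. ]
 [ 570.5 -196.7   45. ]
 [ 687.4 -287.6   45. ]
 [ 684.7 -278.    45. ]
 [ 674.7 -194.4   45. ]
 [ 673.2 -186.2   45. ]]
[(459, [306, 74, 29, 41], array([319.1,  92.6])), (221, [188, 85, 27, 43], array([203.6,  97.6])), (6449, [454, 294, 106, 126], array([505.4, 353.3]))]
```

Cage: mouth at (577.3,-249.5), yaw about 7.3°. The left lever is at about 0.56 rad and the right at 0.06. I'll open the left lever from the inside with closed fingers.

Emit:
move_arm --plan '[[[-38,-1,0],[0,0,0],0],[[-38,-1,0],[0,0,0],0],[[-37,-2,0],[0,0,0],0],[[0,0,-48],[0,0,0],0],[[0,0,-48],[0,0,0],0],[[0,0,-48],[0,0,0],0],[[0,0,0],[0,0,0],0],[[0,12,0],[0,0,0],0],[[0,8,0],[0,0,0],0],[[0,6,0],[0,0,0],0]]'

```text
clock: 4.75
eef_pos: [519.4, -226.2, 50.1]
tool_rot: [-3.136, -0.002, 3.135]
force: [-7.0, -9.0, 3.0]
width: 0.3
gripper_force: 4.7
```

Emit:
move_arm --plan '[[[0,4,0],[0,0,0],0],[[0,3,0],[0,0,0],0],[[0,2,0],[0,0,0],0],[[0,0,0],[0,0,0],0]]'

```text
clock: 5.25
eef_pos: [520.9, -214.9, 49.8]
tool_rot: [-3.139, 0.0, 3.137]
force: [-2.9, -4.4, -0.1]
width: 0.0
gripper_force: 1.9
```

Emit:
move_arm --plan '[[[0,3,0],[0,0,0],0],[[0,3,0],[0,0,0],0],[[0,0,0],[0,0,0],0]]'

```text
clock: 5.62
eef_pos: [521.2, -212.0, 49.7]
tool_rot: [-3.136, 0.002, 3.135]
force: [-4.1, -10.8, 1.1]
width: -0.0
gripper_force: 5.0
```

```bash
python3 - <<'E'
from h import *
c=cam("top");im=cams.get_image("top")
s=status.read_state();print(s["eef_pos"],s["force"])
c=cam("wrist");im=cams.get_image("wrist")
m,b=hsv(im,(0,150,60),(8,255,255),40)
for x in b: print(x, ray(c,x[2],55))
cv2.imwrite("pics/w4.png",im)
E
```

```text
[ 521.2 -212.    49.6] [-3.5 -9.6 -0.8]
(943, [303, 241, 25, 58], array([314.4, 269.7])) [[ 518.7 -194.5   55. ]]
(1789, [62, 265, 75, 59], array([102.3, 295.5])) [[ 534.5 -311.1   55. ]]
```

The lever is at its stop: force climbed to about 10 N and the tab is at (518,-195). Backing off and going to the card.

Emit:
move_arm --plan '[[[0,-18,0],[0,0,0],0],[[0,0,50],[0,0,0],0],[[0,10,55],[0,0,0],0],[[4,60,15],[0,0,0],0],[[4,60,0],[0,0,0],0],[[4,60,0],[0,0,0],0],[[4,60,0],[0,0,0],0],[[5,60,0],[0,0,0],0.3],[[5,60,0],[0,0,0],0.5],[[5,60,0],[0,0,0],0.65]]'

```text
clock: 6.98
eef_pos: [553.0, 207.4, 169.2]
tool_rot: [3.14, 0.002, 3.138]
force: [0.5, 0.4, 0.4]
width: 54.2
gripper_force: 0.0
```

Emit:
move_arm --plan '[[[5,58,0],[0,0,0],0.65],[[0,0,0],[0,0,0],0.65],[[0,0,0],[0,0,0],0.65]]'

```text
clock: 7.35
eef_pos: [557.5, 262.5, 168.4]
tool_rot: [3.141, 0.001, 3.138]
force: [-0.3, -0.5, 0.4]
width: 55.8
gripper_force: 0.0
```

```bash
python3 - <<'E'
from h import *
c=cam("wrist");im=cams.get_image("wrist");cv2.imwrite("pics/w5.png",im)
s=status.read_state();print(s["clock"],s["eef_pos"],np.degrees(s["tool_rot"]),s["width"],s["qpos"])
m,b=hsv(im,(40,60,60),(85,255,255),1500)
for x in b: print("grn",x,ray(c,x[2],5))
m,b=hsv(im,(100,120,60),(130,255,255),200)
for x in b:
    print("blue",x,ray(c,x[2],27))
mm,b=hsv(im,(100,120,60),(130,255,255),200)
cs,_=cv2.findContours(m,0,1)
for q in cs:
    if cv2.contourArea(q)>200:
        r=cv2.minAreaRect(q);print("rect",r);p=cv2.boxPoints(r);w=ray(c,p,28);print(w)
m,_=hsv(im,(15,120,100),(40,255,255))
u=[x for x in hsv(im,(15,120,100),(40,255,255),40)[1]];print(u)
E
```

```text
7.4 [557.7 261.3 168.4] [-180.     0.   179.7] 55.31768522255377 [-0.5  0.7  0.   1.7 -0.   0.8  1.1]
grn (6613, [250, 37, 95, 115], array([300.3,  92.4])) [[456.3 281.9   5. ]]
grn (4015, [266, 182, 82, 89], array([308.6, 222.2])) [[591.6 293.7   5. ]]
blue (745, [283, 222, 29, 29], array([297. , 235.7])) [[598.6 279.5  27. ]]
rect ((296.9441223144531, 235.7735137939453), (26.997169494628906, 27.840831756591797), 85.60128784179688)
[[584.2 263.7  28. ]
 [581.9 292.5  28. ]
 [612.6 295.6  28. ]
 [615.1 265.9  28. ]]
[(36195, [345, 0, 215, 314], array([422.4, 138.2])), (497, [252, 56, 12, 84], array([257.5,  96.9])), (95, [491, 220, 69, 11], array([524.1, 225. ]))]
```

View pics/w5.png

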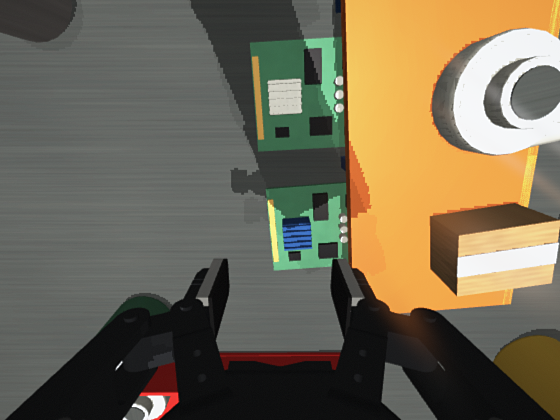

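The new card's blue sink is at (297,236), which puts it at (598.6,279.6) with card yaw about -85°. Rotating to pinch it across card y.

Emit:
move_arm --plan '[[[4,2,-10],[0,0,-8.5],0.65],[[4,2,-10],[0,0,-8.5],0.65],[[4,2,-10],[0,0,-8.5],0.65],[[4,2,-10],[0,0,-8.5],0.65],[[4,2,-10],[0,0,-8.5],0.65],[[4,2,-10],[0,0,-8.5],0.65],[[4,2,-10],[0,0,-8.5],0.65],[[4,2,-10],[0,0,-8.5],0.65],[[5,1,-10],[0,0,-8.5],0.65],[[4,1,-8],[0,0,-8.5],0.65]]'

```text
clock: 8.65
eef_pos: [599.2, 278.3, 70.0]
tool_rot: [3.141, 0.0, 1.646]
force: [-0.5, -0.6, -0.5]
width: 55.6
gripper_force: 0.0
```

Emit:
move_arm --plan '[[[0,0,-25],[0,0,0],0.65],[[0,0,-25],[0,0,0],0.65],[[0,0,0],[0,0,0],0.65],[[0,0,0],[0,0,0],0.65]]'

```text
clock: 9.15
eef_pos: [599.5, 279.4, 21.0]
tool_rot: [3.14, -0.0, 1.652]
force: [-0.3, -0.1, 0.5]
width: 55.6
gripper_force: 0.0
```

Emit:
move_arm --plan '[[[0,0,-11],[0,0,0],0.65],[[0,0,0],[0,0,0],0.65],[[0,0,0],[0,0,0],0],[[0,0,0],[0,0,0],0],[[0,0,0],[0,0,0],0],[[0,0,0],[0,0,0],0],[[0,0,2],[0,0,0],0]]'

```text
clock: 10.02
eef_pos: [597.8, 280.2, 10.4]
tool_rot: [-3.14, 0.0, 1.654]
force: [0.0, -0.4, -2.3]
width: 28.4
gripper_force: 60.1
```

Gripped at 60 N. Drawing the card straight out along its axis, just clear of the table.

Emit:
move_arm --plan '[[[0,0,3],[0,0,0],0],[[1,-12,0],[0,0,0],0],[[1,-16,0],[0,0,0],0],[[2,-20,0],[0,0,0],0],[[1,-20,0],[0,0,0],0],[[2,-20,0],[0,0,0],0],[[2,-22,0],[0,0,0],0],[[2,-22,0],[0,0,0],0],[[2,-22,5],[0,0,0],0],[[0,-12,10],[0,0,0],0]]'

```text
clock: 11.28
eef_pos: [611.6, 111.7, 29.2]
tool_rot: [-3.141, 0.001, 1.652]
force: [0.3, 0.4, -1.6]
width: 28.8
gripper_force: 60.1
```

Emit:
move_arm --plan '[[[0,-3,5],[0,0,9.2],0],[[0,0,5],[0,0,9.2],0],[[0,0,0],[0,0,9.2],0],[[0,0,0],[0,0,9.2],0],[[0,0,0],[0,0,9.2],0],[[0,0,0],[0,0,9.2],0],[[0,0,0],[0,0,9.2],0],[[0,0,0],[0,0,9.2],0],[[0,0,-5],[0,0,9.2],0],[[0,0,-8],[0,0,9.2],0]]'

```text
clock: 12.52
eef_pos: [612.2, 111.2, 26.9]
tool_rot: [-3.141, 0.002, -3.018]
force: [0.9, -0.5, -2.2]
width: 28.4
gripper_force: 60.2
```

```bash
python3 - <<'E'
from h import *
s=status.read_state();print(s["clock"],s["eef_pos"],np.degrees(s["tool_rot"]),s["width"],s["gripper_force"])
w=cams.get_image("wrist");t=cams.get_image("side")
cv2.imwrite("pics/w6.png",np.hstack([cv2.resize(w,(400,300)),cv2.resize(t[100:310,170:450],(400,300))]))
E
```

```text
12.525 [612.2 111.2  26.9] [-180.     0.1 -172.9] 28.409379840678547 60.22221565246582
```

View pics/w6.png

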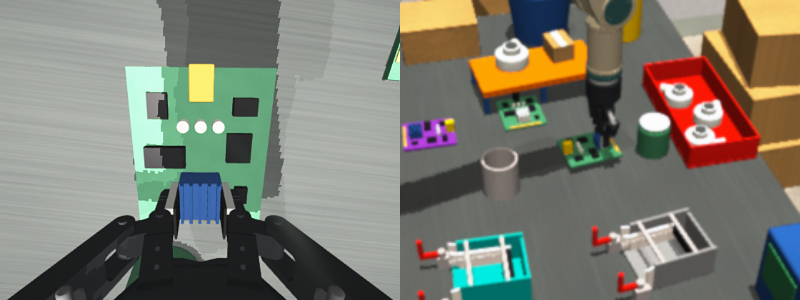

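The card is held square by the sink, with the yellow handle seen at about (201,83) in the left panel. I'll locate the handle exactly before setting the card down.

```bash
python3 - <<'E'
from h import *
c=cam("wrist");im=cams.get_image("wrist");s=status.read_state();p=s["eef_pos"]
m,b=hsv(im,(20,110,100),(35,255,255),200)
y=s["tool_rot"][2]+np.pi;u=np.array([np.cos(y),np.sin(y)]);v=np.array([-u[1],u[0]])
for x in b:
    q=ray(c,x[2],p[2]+22)[0];d=(q-p)[:2];print(x,q,d@u,d@v)
cs,_=cv2.findContours(m,0,1)
for q in cs:
    if cv2.contourArea(q)>200: print(cv2.minAreaRect(q))
g,_=hsv(im,(40,50,60),(90,255,255))
for col0,nm in ((180,"L"),(380,"R")):pass
rows=range(100,240,20)
for r in rows:
    k=np.where(g[r,150:420])[0]+150
    a=ray(c,[[k.min(),r],[k.max(),r]],p[2]-5)-p
    print(r,k.min(),k.max(),(a[:,:2]@v),(a[:,:2]@u))
E
```

```text
(1920, [264, 89, 37, 54], array([281.4, 115.4])) [531.2 101.   48.2] -80.88958788430307 -0.6805512204962322
((282.0, 115.5), (53.0, 36.0), 90.0)
100 176 386 [-50.5  48.9] [-87.6 -87.9]
120 178 384 [-50.5  48.9] [-78.6 -78.8]
140 180 382 [-50.5  49.1] [-69.2 -69.4]
160 182 379 [-50.5  48.7] [-59.4 -59.6]
180 184 377 [-50.6  48.8] [-49.1 -49.4]
200 186 375 [-50.6  48.9] [-38.4 -38.7]
220 188 372 [-50.7  48.4] [-27.2 -27.5]
```

Emit:
move_arm --plan '[[[0,0,-8],[0,0,0],0],[[0,0,-5],[0,0,0],0],[[0,0,-3],[0,0,0],0],[[0,0,0],[0,0,0],0]]'

```text
clock: 13.18
eef_pos: [611.4, 111.4, 9.7]
tool_rot: [-3.142, -0.0, -3.024]
force: [0.4, -0.4, -1.4]
width: 28.7
gripper_force: 60.2
```

Emit:
move_arm --plan '[[[0,0,0],[0,0,0],0.45],[[0,0,0],[0,0,0],0.45],[[0,0,16],[0,0,0],0.45],[[0,0,20],[0,0,0],0.45],[[-40,-5,0],[0,0,0],0.4],[[-40,-5,0],[0,0,0],0.4],[[0,0,0],[0,0,0],0.4],[[0,0,-18],[0,0,0],0.4],[[0,0,-17],[0,0,0],0.4],[[0,0,0],[0,0,0],0.4]]'

```text
clock: 14.42
eef_pos: [530.7, 101.0, 8.8]
tool_rot: [-3.141, -0.003, -3.024]
force: [0.7, -0.4, 0.6]
width: 34.3
gripper_force: 0.0
```

Emit:
move_arm --plan '[[[0,0,0],[0,0,0],0],[[0,0,0],[0,0,0],0],[[0,0,0],[0,0,0],0],[[0,0,0],[0,0,0],0]]'

```text
clock: 14.92
eef_pos: [531.4, 101.2, 10.9]
tool_rot: [-3.142, -0.0, -3.024]
force: [0.7, -1.0, -1.7]
width: 13.0
gripper_force: 59.2
```

```bash
python3 - <<'E'
from h import *
s=status.read_state();print(s["eef_pos"],np.degrees(s["tool_rot"]),s["width"],s["gripper_force"])
cv2.imwrite("pics/w7.png",cams.get_image("wrist"))
E
```

```text
[531.4 101.2  10.9] [-180.    -0.  -173.3] 13.006908518830068 59.17100965976715
```

View pics/w7.png

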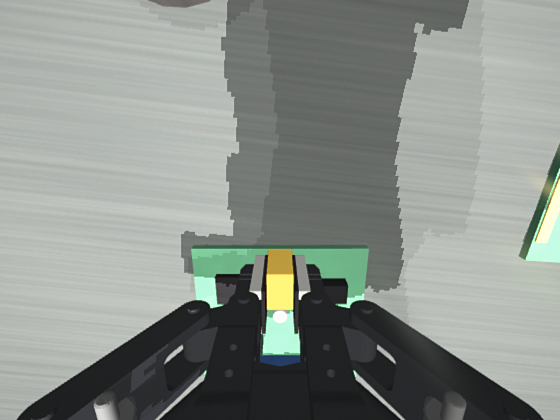

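The handle is pinched square (13 mm wide, 59 N). Lifting and carrying the card to a point ahead of the cage mouth.

Emit:
move_arm --plan '[[[0,0,20],[0,0,0],0],[[0,0,35],[0,0,0],0],[[-5,-20,20],[0,0,0],0],[[-10,-40,0],[0,0,0.6],0],[[-13,-50,0],[0,0,0],0],[[-13,-54,0],[0,0,0],0],[[-13,-54,0],[0,0,0],0],[[-13,-54,0],[0,0,0],0],[[-13,-54,0],[0,0,0],0],[[-8,-42,0],[0,0,0],0]]'

```text
clock: 16.23
eef_pos: [442.1, -269.4, 85.9]
tool_rot: [-3.141, -0.001, -3.016]
force: [0.2, -0.5, -2.5]
width: 12.6
gripper_force: 59.1
```

Emit:
move_arm --plan '[[[0,0,-15],[0,0,0],0],[[0,0,0],[0,0,0],0],[[0,0,0],[0,0,0],0]]'

```text
clock: 16.6
eef_pos: [442.1, -268.4, 71.3]
tool_rot: [-3.14, -0.002, -3.017]
force: [-4.8, -2.5, 4.5]
width: 12.6
gripper_force: 61.8
```

```bash
cat > m.py <<'E'
from h import *
# cage frame helper: where TCP stands in the cage frame, and how card edges look in the wrist view
M=np.array([577.3,-249.2]);th=np.radians(7.3);u=np.array([np.cos(th),np.sin(th)]);v=np.array([-u[1],u[0]])
def tcp():
    s=status.read_state();d=s["eef_pos"][:2]-M
    print("t %.2f cage x %.1f y %.1f z %.1f yaw %.2f"%(s["clock"],d@u,d@v,s["eef_pos"][2],np.degrees(s["tool_rot"][2])+180),s["force"],s["width"],s["gripper_force"],np.degrees(s["tool_rot"]))
    return s
E
python3 - <<'E'
from m import *
tcp()
# card tilt: rear edge line and side view
c=cam("wrist");im=cams.get_image("wrist")
s=status.read_state();p=s["eef_pos"]
g,_=hsv(im,(40,50,60),(90,255,255))
for r in (250,260):
    k=np.where(g[r])[0];a=ray(c,[[k.min(),r],[k.max(),r]],p[2]-6)[:,:2]-p[:2];print(r,k.min(),k.max(),a@u,a@v)
cs=cam("side");im=cams.get_image("side");cv2.imwrite("pics/s2.png",im)
# predicted card front corners in side view for no sag, at underside+5
o=p+np.r_[110*u,-6]
print("pred front corners", proj(cs,[o+np.r_[50*v,0],o-np.r_[50*v,0]]), "per mm z",proj(cs,[o+np.r_[0,0,10.]])-proj(cs,[o]))
g,b=hsv(im,(40,70,60),(85,255,255),100);print(b)
q,_=cv2.findContours(g,0,1);q=max([x for x in q if abs(x[:,0,1].mean()-proj(cs,[o])[0,1])<60],key=cv2.contourArea);print(cv2.boxPoints(cv2.minAreaRect(q)))
rr=p+np.r_[-10*u,-6];print("pred rear",proj(cs,[rr+np.r_[50*v,0],rr-np.r_[50*v,0]]))
E
```

```text
t 16.60 cage x -136.6 y -1.9 z 71.3 yaw 7.15 [-4.8 -2.5  4.5] 12.647031453998617 61.779574155807495 [-179.9   -0.1 -172.8]
250 193 267 [-9.  -8.9] [-50.1  -8.4]
260 191 365 [-2.7 -2.5] [-51.9  47.2]
pred front corners [[317.3 262.8]
 [332.4 289.1]] per mm z [[ 0.2 -2.7]]
[(199, [237, 169, 17, 23], array([244.4, 179.5])), (367, [337, 188, 22, 23], array([347.4, 200.1])), (808, [284, 260, 49, 43], array([306.3, 283.9])), (116, [428, 270, 20, 35], array([437.8, 286.6]))]
[[277.  274.6]
 [321.2 256.9]
 [332.9 286.2]
 [288.8 303.9]]
pred rear [[274.8 274.1]
 [287.9 301.7]]
```

Force shows an unexpected contact of about 5 to 7 N, possibly the card edge on the right lever tab. Raising and shifting it to re-check.

Emit:
move_arm --plan '[[[0,0,12],[0,0,0],0],[[-8,1,12],[0,0,0],0],[[-8,1,0],[0,0,0],0],[[0,0,0],[0,0,0],0]]'

```text
clock: 17.2
eef_pos: [426.3, -264.4, 94.9]
tool_rot: [3.141, -0.001, -3.013]
force: [0.1, -0.8, -2.5]
width: 13.1
gripper_force: 60.0
```

```bash
python3 - <<'E'
from m import *
s=tcp();p=s["eef_pos"]
c=cam("wrist");im=cams.get_image("wrist");cs=cam("side");i2=cams.get_image("side")
g,_=hsv(im,(40,50,60),(90,255,255))
for r in (246,250,255,260,265):
    k=np.where(g[r])[0]
    if len(k): a=ray(c,[[k.min(),r],[k.max(),r]],p[2]-6)[:,:2]-p[:2];print(r,k.min(),k.max(),a@u,a@v)
A=cv2.resize(im[180:330,150:410],(390,225),interpolation=2)
B=cv2.resize(i2[220:330,250:400],(400,293),interpolation=2)
C=np.zeros((293,790,3),np.uint8);C[:225,:390]=A;C[:,390:]=B
cv2.imwrite("pics/last.png",C)
E
```

```text
t 17.20 cage x -151.7 y 4.1 z 94.9 yaw 7.35 [ 0.1 -0.8 -2.5] 13.131965006758268 60.04692614078522 [ 180.    -0.1 -172.7]
250 194 364 [-8.6 -8.7] [-49.3  46.4]
255 191 366 [-5.5 -5.6] [-51.3  47.8]
260 191 366 [-2.4 -2.4] [-51.6  48.1]
265 192 365 [0.8 0.8] [-51.3  47.8]
```

Emit:
move_arm --plan '[[[-8,-4,0],[0,0,0],0],[[0,0,-25],[0,0,0],0],[[0,0,-25],[0,0,0],0],[[0,0,-20],[0,0,0],0],[[0,0,-8],[0,0,0],0],[[0,0,0],[0,0,0],0],[[0,0,0],[0,0,0],0]]'

```text
clock: 18.18
eef_pos: [419.7, -268.9, 17.3]
tool_rot: [-3.141, 0.001, -3.013]
force: [-0.2, -0.4, -2.9]
width: 12.7
gripper_force: 60.4
```

Emit:
move_arm --plan '[[[0,0,-2],[0,0,0],0],[[0,0,0],[0,0,0],0]]'

```text
clock: 18.42
eef_pos: [419.6, -268.8, 15.1]
tool_rot: [-3.141, 0.0, -3.013]
force: [-0.4, -0.5, -2.1]
width: 12.8
gripper_force: 60.4
```

Emit:
move_arm --plan '[[[0,0,-2],[0,0,0],0],[[0,0,0],[0,0,0],0]]'

```text
clock: 18.68
eef_pos: [419.4, -268.7, 12.8]
tool_rot: [3.141, -0.0, -3.013]
force: [0.3, -0.1, -2.2]
width: 12.7
gripper_force: 60.4
```

Emit:
move_arm --plan '[[[0,0,-1.5],[0,0,0],0],[[0,0,0],[0,0,0],0]]'

```text
clock: 18.92
eef_pos: [419.6, -268.8, 11.6]
tool_rot: [-3.141, 0.0, -3.013]
force: [-2.0, 0.9, 2.0]
width: 12.7
gripper_force: 60.9
```

Emit:
move_arm --plan '[[[0,0,-1],[0,0,0],0],[[0,0,0],[0,0,0],0]]'

```text
clock: 19.18
eef_pos: [419.6, -268.9, 11.4]
tool_rot: [-3.141, 0.0, -3.013]
force: [-3.0, 0.6, 13.0]
width: 12.7
gripper_force: 62.5
```

```bash
python3 - <<'E'
from m import *
s=tcp();p=s["eef_pos"]
c=cam("wrist");im=cams.get_image("wrist")
g,_=hsv(im,(40,50,60),(90,255,255))
for cl in range(200,370,20):
    k=np.where(g[235:300,cl])[0]
    if len(k): print(cl,k.min()+235,end=" ")
for r in (255,260,265):
    k=np.where(g[r])[0]
    if len(k): a=ray(c,[[k.min(),r],[k.max(),r]],p[2]-6)[:,:2]-p[:2];print(r,k.min(),k.max(),a@u,a@v)
E
```

```text
t 19.18 cage x -158.9 y 0.5 z 11.4 yaw 7.35 [-3.   0.6 13. ] 12.705735879041702 62.51635193824768 [-180.     0.  -172.6]
200 265 220 265 240 265 260 235 280 235 300 235 320 235 340 235 360 235 255 376 559 [-5.6 -5.8] [ 53.4 156.6]
260 408 559 [-2.5 -2.6] [ 71.9 157.6]
265 194 559 [0.9 0.6] [-50.2 158.6]
```

The card is level and sits 11.5 mm below the TCP. Raising it to guide height and starting the insertion.

Emit:
move_arm --plan '[[[0,0,16],[0,0,0],0],[[0,0,15.5],[0,0,0],0],[[9.9,1.3,0],[0,0,0],0],[[9.9,1.3,0],[0,0,0],0],[[9.9,1.3,0],[0,0,0],0],[[9.9,1.3,0],[0,0,0],0],[[9.9,1.2,0],[0,0,0],0],[[5,0.6,0],[0,0,0],0],[[5,0.6,0],[0,0,0],0],[[0,0,0],[0,0,0],0]]'

```text
clock: 20.48
eef_pos: [479.2, -261.0, 41.8]
tool_rot: [3.142, 0.0, -3.013]
force: [-0.7, 0.1, -2.2]
width: 12.6
gripper_force: 60.4
```

```bash
python3 -c "
from m import *
tcp()"
```

```text
t 20.48 cage x -98.8 y 0.7 z 41.8 yaw 7.37 [-0.7  0.1 -2.2] 12.643017905513394 60.449784994125366 [ 180.     0.  -172.6]
```

Emit:
move_arm --plan '[[[4.9,0.6,0.7],[0,0,0],0],[[5,0.6,0],[0,0,0],0],[[5,0.6,0],[0,0,0],0],[[5,0.6,0],[0,0,0],0],[[5,0.6,0],[0,0,0],0],[[0,0,0],[0,0,0],0]]'

```text
clock: 21.22
eef_pos: [504.8, -257.7, 42.6]
tool_rot: [3.142, 0.001, -3.012]
force: [0.8, 1.3, -3.7]
width: 12.9
gripper_force: 60.3
```

```bash
python3 -c "
from m import *
tcp()"
```

```text
t 21.23 cage x -73.0 y 0.8 z 42.6 yaw 7.40 [ 0.8  1.3 -3.7] 12.850519388978286 60.31180143356323 [ 180.     0.1 -172.6]
```

Emit:
move_arm --plan '[[[6,0.7,-0.4],[0,0,0],0],[[6,0.8,0],[0,0,0],0],[[6,0.7,0],[0,0,0],0],[[6,0.8,0],[0,0,0],0],[[6,0.8,0],[0,0,0],0],[[6,0.8,0],[0,0,0],0],[[6,0.8,0],[0,0,0],0],[[4,0.5,0],[0,0,0],0],[[0,0,0],[0,0,0],0]]'

```text
clock: 22.35
eef_pos: [540.8, -254.3, 40.9]
tool_rot: [3.14, -0.017, -3.016]
force: [-17.2, -2.4, 5.1]
width: 12.8
gripper_force: 62.5
```

```bash
python3 -c "
from m import *
tcp()"
```

```text
t 22.35 cage x -36.8 y -0.4 z 40.9 yaw 7.18 [-17.2  -2.4   5.1] 12.842462118705138 62.542651891708374 [ 179.9   -1.  -172.8]
```

It's blocked: 17 N at cage x -37, short of the socket. Using the last picture to find out why.

```bash
python3 - <<'E'
from m import *
w=cams.get_image("wrist");s=cams.get_image("side");t=cams.get_image("top")
A=cv2.resize(w[150:420],(400,193*1),interpolation=3)
A=cv2.resize(w[190:390,130:430],(400,267),interpolation=2)
B=cv2.resize(s[230:310,290:410],(400,267),interpolation=2)
C=cv2.resize(t[140:220,310:390],(300,300),interpolation=2)
D=cv2.resize(w,(400,300))
I=np.zeros((567,800,3),np.uint8);I[:267,:400]=A;I[:267,400:]=B;I[267:,:300]=C;I[267:,400:]=D
cv2.imwrite("pics/last2.png",I)
E
```

```text
(no output)
```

View pics/last2.png

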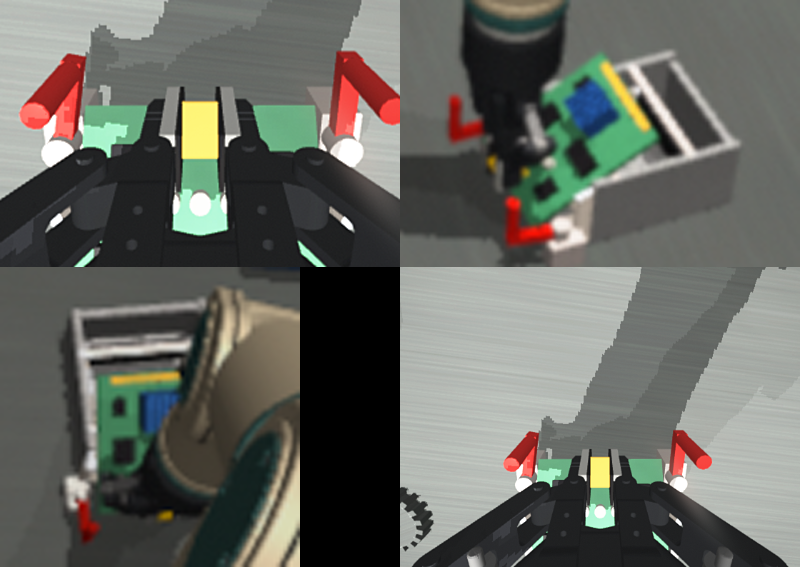

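The picture shows the cause. The card has pitched front-up in the grip, most likely from landing on the lever tab, and is riding over the first cross bar. I'll back out, level it, set it down flat and regrip.

Emit:
move_arm --plan '[[[-12,-1.5,6],[0,0,0],0],[[-16,-2,4],[0,0,0],0],[[-18,-2.3,0],[0,0,0],0],[[-18,-2.3,0],[0,0,0],0],[[-18,-2.3,0],[0,0,0],0],[[-18,-2.3,0],[0,0,0],0],[[-18,-2.3,0],[0,0,0],0],[[-16,-2.3,0],[0,0,0],0],[[0,0,0],[0,0,0],0],[[0,0,0],[0,0,0],0]]'

```text
clock: 23.75
eef_pos: [417.1, -269.6, 52.4]
tool_rot: [-3.141, 0.002, -3.013]
force: [0.0, 0.2, -2.7]
width: 12.9
gripper_force: 61.6
```

```bash
cat > tilt.py <<'E'
from m import *
s=tcp();p=s["eef_pos"];y=s["tool_rot"][2]+np.pi;a=np.array([np.cos(y),np.sin(y)]);b=np.array([-a[1],a[0]])
cs=cam("side");im=cams.get_image("side");cv2.imwrite("pics/s_t.png",im)
o=proj(cs,[p+np.r_[80*a,20]])[0]
m,bb=hsv(im,(100,120,50),(130,255,255),20);bb=[x for x in bb if np.linalg.norm(x[2]-o)<45];print("blue",bb)
m,yy=hsv(im,(20,100,100),(35,255,255),8);yy=[x for x in yy if np.linalg.norm(x[2]-o)<60];print("yel",yy)
for t in range(-10,45,5):
    r=np.radians(t);f=lambda x,z:np.r_[a*(x*np.cos(r)-z*np.sin(r)),x*np.sin(r)+z*np.cos(r)]+p
    # card coordinates relative to the grip (x along card, z above TCP=11 above underside)
    print(t,"sink",proj(cs,[f(80,8)])[0],"strip",proj(cs,[f(107,-5)])[0])
E
python3 tilt.py
```

```text
t 23.75 cage x -161.5 y 0.1 z 52.4 yaw 7.37 [ 0.   0.2 -2.7] 12.912893395478783 61.628258228302 [-180.     0.1 -172.6]
blue [(168, [295, 262, 16, 18], array([302. , 270.8]))]
yel [(83, [306, 257, 14, 21], array([312.7, 267. ]))]
-10 sink [304.6 285.5] strip [313.1 287.6]
-5 sink [304.8 283.6] strip [313.8 285.1]
0 sink [304.7 281.8] strip [314.2 282.6]
5 sink [304.3 280.1] strip [314.3 280.1]
10 sink [303.8 278.4] strip [314.1 277.7]
15 sink [303.  276.8] strip [313.6 275.4]
20 sink [302.  275.4] strip [312.9 273.2]
25 sink [300.9 274. ] strip [311.8 271.1]
30 sink [299.5 272.8] strip [310.4 269.2]
35 sink [297.9 271.7] strip [308.8 267.4]
40 sink [296.1 270.8] strip [306.9 265.8]
```

Emit:
move_arm --plan '[[[-8,-1,0],[-1.2,9.3,0],0],[[0,0,0],[-1.2,9.3,0],0],[[0,0,0],[-1.2,9.3,0],0],[[0,0,-15],[0,0,0],0],[[0,0,-10],[0,0,0],0],[[0,0,0],[0,0,0],0]]'

```text
clock: 24.55
eef_pos: [405.6, -271.0, 26.7]
tool_rot: [3.141, -0.492, -3.015]
force: [0.8, 0.9, -2.4]
width: 12.9
gripper_force: 61.6
```

```bash
python3 tilt.py | head -5
```

```text
t 24.55 cage x -173.1 y 0.2 z 26.7 yaw 7.27 [ 0.8  0.9 -2.4] 12.889069364435091 61.604071855545044 [ 179.9  -28.2 -172.7]
blue [(145, [298, 281, 13, 16], array([303.9, 288.2]))]
yel [(56, [307, 278, 13, 21], array([313.2, 289. ])), (18, [270, 292, 5, 5], array([271.6, 293.8]))]
-10 sink [300.4 293.3] strip [308.8 295.3]
-5 sink [300.5 291.4] strip [309.5 292.8]
```

Emit:
move_arm --plan '[[[0,0,-8],[0,0,0],0],[[0,0,0],[0,0,0],0]]'

```text
clock: 24.85
eef_pos: [407.4, -270.7, 19.1]
tool_rot: [3.141, -0.491, -3.014]
force: [-0.8, 0.5, -2.2]
width: 12.6
gripper_force: 61.6
```

Emit:
move_arm --plan '[[[0,0,-4],[0,0,0],0],[[0,0,-2],[0,0,0],0],[[0,0,0],[0,0,0],0]]'

```text
clock: 25.22
eef_pos: [407.8, -270.4, 13.0]
tool_rot: [3.141, -0.491, -3.013]
force: [-0.2, 0.0, -1.9]
width: 13.0
gripper_force: 61.7
```

Emit:
move_arm --plan '[[[0,0,-2],[0,0,0],0],[[0,0,0],[0,0,0],0]]'

```text
clock: 25.48
eef_pos: [408.0, -270.6, 12.3]
tool_rot: [-3.141, -0.492, -3.013]
force: [1.2, 1.2, 6.0]
width: 12.6
gripper_force: 62.8
```

The card is level on the table. Releasing, straightening the tool and relocating the handle.

Emit:
move_arm --plan '[[[0,0,0],[0,0,0],0.45],[[0,0,0],[0,0,0],0.45],[[0,0,30],[0,0,0],0.45],[[0,0,30],[1.2,-9.4,0],0.45],[[26,3.3,0],[1.2,-9.4,0],0.45],[[27,3.5,0],[1.2,-9.4,0],0.45],[[27,3.5,0],[0,0,0],0.45],[[0,0,0],[0,0,0],0.45],[[0,0,0],[0,0,0],0.45]]'

```text
clock: 26.6
eef_pos: [487.0, -260.1, 70.9]
tool_rot: [-3.141, 0.004, -3.013]
force: [-0.4, -0.4, 0.8]
width: 38.4
gripper_force: 0.0
```

```bash
cat > loc.py <<'E'
from m import *
s=tcp();p=s["eef_pos"];c=cam("wrist");im=cams.get_image("wrist");cv2.imwrite("pics/loc.png",im)
m,b=hsv(im,(20,110,100),(35,255,255),150)
cs,_=cv2.findContours(m,0,1)
for q in cs:
    if cv2.contourArea(q)>150:
        r=cv2.minAreaRect(q);w=ray(c,cv2.boxPoints(r),33)[:,:2];k=w.mean(0);print("yel",r,"world",k,"rel TCP u,v",(k-p[:2])@u,(k-p[:2])@v,"sides",np.linalg.norm(w[1]-w[0]),np.linalg.norm(w[2]-w[1]))
g,b=hsv(im,(50,60,60),(85,255,255),1500)
L=[];Rr=[]
for r in range(60,240,8):
    k=np.where(g[r,130:430])[0]+130
    if len(k)<60: continue
    a=ray(c,[[k.min(),r],[k.max(),r]],5)[:,:2]
    L.append(a[0]);Rr.append(a[1])
for n,X in (("L",L),("R",Rr)):
    X=np.array(X);f=np.polyfit(X[:,0],X[:,1],1);print(n,len(X),"angle",np.degrees(np.arctan(f[0])),"x range",X[:,0].min(),X[:,0].max(),"cage y",((X-M)@v)[::4])
E
python3 loc.py
```

```text
t 26.60 cage x -90.9 y 0.6 z 70.9 yaw 7.36 [-0.4 -0.4  0.8] 38.42856685605177 0.0 [-180.     0.2 -172.6]
yel ((280.190185546875, 134.0349884033203), (21.373109817504883, 34.57328414916992), 1.6846843957901) world [ 418.1 -269.8] rel TCP u,v -69.5889857638608 -0.8447549137453008 sides 20.073803876191704 12.580101170660635
L 15 angle 7.288384179200508 x range 419.5208310394216 502.3458009803115 cage y [-50.4 -50.7 -50.3 -50.7]
R 15 angle 7.294225113149994 x range 406.85876711875017 489.58711185494275 cage y [49.  48.6 48.9 48.5]
```

The card lies flat at yaw 7.3° with the handle 69.5 mm behind the TCP. Regripping.

Emit:
move_arm --plan '[[[-34.4,-4.4,0],[0,0,0],0.45],[[-34.4,-4.4,0],[0,0,0],0.4],[[0,0,-25],[0,0,0],0.4],[[0,0,-25],[0,0,0],0.4],[[0,0,-10],[0,0,0],0.4],[[0,0,0],[0,0,0],0.4],[[0,0,0],[0,0,0],0],[[0,0,0],[0,0,0],0],[[0,0,0],[0,0,0],0],[[0,0,0],[0,0,0],0]]'

```text
clock: 27.9
eef_pos: [419.5, -269.2, 12.0]
tool_rot: [-3.14, 0.006, -3.013]
force: [-0.5, 0.1, 6.4]
width: 12.6
gripper_force: 59.3
```

Emit:
move_arm --plan '[[[0,0,10],[0,0,0],0],[[0,0,12],[0,0,0],0],[[0,0.8,9],[0,0,0],0],[[0,0,0],[0,0,0],0],[[0,0,0],[0,0,0],0]]'

```text
clock: 28.52
eef_pos: [419.0, -268.2, 42.2]
tool_rot: [-3.141, 0.005, -3.013]
force: [0.1, 0.2, -1.7]
width: 12.6
gripper_force: 58.6
```

```bash
python3 tilt.py
```

```text
t 28.52 cage x -159.5 y 1.3 z 42.2 yaw 7.34 [ 0.1  0.2 -1.7] 12.59507590144683 58.6185622215271 [-180.     0.3 -172.7]
blue [(150, [298, 278, 14, 15], array([304.2, 284.9]))]
yel [(71, [308, 276, 13, 21], array([314.1, 285.8])), (19, [271, 288, 3, 11], array([272.3, 292.4]))]
-10 sink [305.1 287.6] strip [313.6 289.7]
-5 sink [305.2 285.8] strip [314.2 287.2]
0 sink [305.1 284. ] strip [314.6 284.7]
5 sink [304.8 282.3] strip [314.7 282.3]
10 sink [304.3 280.6] strip [314.6 279.9]
15 sink [303.5 279.1] strip [314.1 277.7]
20 sink [302.6 277.6] strip [313.3 275.5]
25 sink [301.4 276.3] strip [312.3 273.4]
30 sink [300.  275.1] strip [310.9 271.5]
35 sink [298.4 274. ] strip [309.3 269.8]
40 sink [296.7 273.1] strip [307.4 268.2]
```

The card is level. Advancing again with checks.

Emit:
move_arm --plan '[[[9.9,1.3,1],[0,0,0],0],[[9.9,1.3,0],[0,0,0],0],[[9.9,1.3,0],[0,0,0],0],[[9.9,1.3,0],[0,0,0],0],[[9.9,1.2,0],[0,0,0],0],[[5,0.6,0],[0,0,0],0],[[5,0.6,0],[0,0,0],0],[[5,0.6,0],[0,0,0],0],[[0,0,0],[0,0,0],0]]'

```text
clock: 29.7
eef_pos: [484.0, -259.9, 43.2]
tool_rot: [-3.141, 0.006, -3.013]
force: [-0.5, -0.8, -1.6]
width: 12.8
gripper_force: 58.6
```

```bash
python3 tilt.py | head -7
```

```text
t 29.70 cage x -93.9 y 1.2 z 43.2 yaw 7.36 [-0.5 -0.8 -1.6] 12.84511914956897 58.56200695037842 [-180.     0.3 -172.6]
blue [(148, [321, 272, 14, 14], array([327.4, 278.2]))]
yel [(52, [331, 269, 12, 20], array([336.7, 279. ])), (18, [295, 281, 3, 11], array([296.2, 284.8]))]
-10 sink [328.2 281. ] strip [336.3 283.1]
-5 sink [328.4 279.1] strip [337.  280.6]
0 sink [328.4 277.3] strip [337.5 278.1]
5 sink [328.2 275.6] strip [337.7 275.7]
```

Level, with the front edge at about 16 mm. Continuing past the flare.

Emit:
move_arm --plan '[[[5,0.6,0],[0,0,0],0],[[5,0.7,0],[0,0,0],0],[[5,0.6,0],[0,0,0],0],[[5,0.7,0],[0,0,0],0],[[5,0.6,0],[0,0,0],0],[[0,0,0],[0,0,0],0]]'

```text
clock: 30.5
eef_pos: [509.2, -256.6, 43.2]
tool_rot: [-3.141, 0.006, -3.013]
force: [-1.4, 0.0, -1.9]
width: 12.7
gripper_force: 58.6
```

```bash
python3 tilt.py | head -7
```

```text
t 30.50 cage x -68.5 y 1.3 z 43.2 yaw 7.38 [-1.4  0.  -1.9] 12.719535908361273 58.55701267719269 [-180.     0.3 -172.6]
blue [(151, [330, 269, 14, 15], array([336.2, 275.8]))]
yel [(34, [339, 267, 12, 16], array([345.2, 276. ])), (19, [304, 279, 3, 10], array([305.2, 282.6]))]
-10 sink [337.  278.5] strip [344.9 280.7]
-5 sink [337.2 276.7] strip [345.7 278.2]
0 sink [337.2 274.9] strip [346.2 275.7]
5 sink [337.  273.1] strip [346.5 273.3]
```

Emit:
move_arm --plan '[[[5,0.6,0],[0,0,0],0],[[5,0.7,0],[0,0,0],0],[[5,0.6,0],[0,0,0],0],[[5,0.7,0],[0,0,0],0],[[5,0.6,0],[0,0,0],0],[[5,0.7,0],[0,0,0],0],[[5,0.6,0],[0,0,0],0],[[5,0.7,0],[0,0,0],0],[[0,0,0],[0,0,0],0]]'

```text
clock: 31.68
eef_pos: [549.1, -251.4, 43.2]
tool_rot: [-3.141, 0.006, -3.013]
force: [0.0, -0.4, -2.3]
width: 12.6
gripper_force: 58.6
```

```bash
python3 tilt.py | head -7
```

```text
t 31.68 cage x -28.2 y 1.4 z 43.2 yaw 7.37 [ 0.  -0.4 -2.3] 12.648526585051531 58.55189502239227 [-180.     0.3 -172.6]
blue [(71, [347, 266, 10, 12], array([352.3, 270.6]))]
yel [(42, [353, 263, 11, 17], array([358.8, 272.1])), (18, [319, 275, 3, 10], array([319.7, 278.9]))]
-10 sink [350.8 274.7] strip [358.5 276.9]
-5 sink [351.  272.8] strip [359.3 274.4]
0 sink [351.1 271. ] strip [359.9 271.9]
5 sink [350.9 269.3] strip [360.2 269.4]
```

Emit:
move_arm --plan '[[[4,0.5,0],[0,0,0],0],[[4,0.5,0],[0,0,0],0],[[4,0.5,0],[0,0,0],0],[[4,0.5,0],[0,0,0],0],[[2,0.3,0],[0,0,0],0],[[2,0.3,0],[0,0,0],0],[[0,0,0],[0,0,0],0]]'

```text
clock: 32.6
eef_pos: [568.7, -249.0, 43.2]
tool_rot: [-3.141, 0.005, -3.013]
force: [0.0, 0.8, -1.4]
width: 12.6
gripper_force: 58.6
```

Emit:
move_arm --plan '[[[1,0.1,0],[0,0,0],0],[[1,0.1,0],[0,0,0],0],[[0,0,0],[0,0,0],0]]'

```text
clock: 32.98
eef_pos: [570.3, -248.9, 43.1]
tool_rot: [-3.141, 0.005, -3.014]
force: [-1.2, 0.3, -2.1]
width: 12.7
gripper_force: 58.6
```

Emit:
move_arm --plan '[[[1,0.1,0],[0,0,0],0],[[1,0.1,0],[0,0,0],0],[[0,0,0],[0,0,0],0]]'

```text
clock: 33.35
eef_pos: [571.8, -248.8, 43.0]
tool_rot: [-3.141, 0.004, -3.014]
force: [-3.9, -1.2, -0.6]
width: 12.6
gripper_force: 58.8
```

The socket is met at -3.9 N, TCP about 5 mm short of home. Releasing, rising, and going outside the left lever with the tool yawed 45° to the cage.

Emit:
move_arm --plan '[[[0,0,-1],[0,0,0],0],[[0,0,0],[0,0,0],0.3],[[0,0,0],[0,0,0],0.3],[[0,0,20],[0,0,0],0.3],[[0,0,25],[0,0,0],0.3],[[0,0,25],[0,0,0],0],[[-18,17,0],[0,0,-10],0],[[-18,17,0],[0,0,-10],0],[[-18,17,0],[0,0,-10],0],[[-19,18,0],[0,0,-10],0]]'

```text
clock: 34.6
eef_pos: [500.3, -179.0, 113.8]
tool_rot: [3.141, 0.008, 2.566]
force: [0.2, -0.9, -0.6]
width: -0.3
gripper_force: 0.0
```

Emit:
move_arm --plan '[[[0,0,0],[0,0,-5],0],[[0,0,0],[0,0,0],0]]'

```text
clock: 34.85
eef_pos: [500.7, -179.3, 113.6]
tool_rot: [3.141, 0.008, 2.486]
force: [0.8, -0.4, 0.1]
width: 0.2
gripper_force: 0.0
```

```bash
cat > lev.py <<'E'
from m import *
s=tcp();c=cam("wrist");im=cams.get_image("wrist");cv2.imwrite("pics/lev.png",im)
def cg(P): return np.c_[(P[:,:2]-M)@u,(P[:,:2]-M)@v]
m,b=hsv(im,(0,150,60),(8,255,255),40)
for x in b: print("red",x,"z74",cg(ray(c,x[2],74)),"z55",cg(ray(c,x[2],55)))
m,b=hsv(im,(20,110,100),(35,255,255),80)
for x in b: print("yel",x,"z63",cg(ray(c,x[2],63)))
E
python3 lev.py
```

```text
t 34.85 cage x -67.1 y 79.0 z 113.6 yaw 322.45 [ 0.8 -0.4  0.1] 0.23852263254964504 0.0 [180.    0.4 142.5]
red (421, [272, 236, 36, 32], array([286.8, 251.6])) z74 [[-56.8  75.1]] z55 [[-49.7  68.7]]
```

Emit:
move_arm --plan '[[[0,0,-25],[0,0,0],0],[[0,0,-25],[0,0,0],0],[[0,0,-13],[0,0,0],0],[[0,0,0],[0,0,0],0],[[4.5,-5.2,0],[0,0,0],0],[[1.4,-6.5,0],[0,0,0],0],[[2.5,-6.1,0],[0,0,0],0],[[3.5,-5.6,0],[0,0,0],0],[[4.5,-4.9,0],[0,0,0],0]]'

```text
clock: 36.02
eef_pos: [514.9, -209.0, 49.1]
tool_rot: [-3.139, 0.004, 2.483]
force: [-4.4, -0.2, 0.6]
width: -0.2
gripper_force: 2.0
```

```bash
python3 lev.py
```

```text
t 36.02 cage x -56.8 y 47.8 z 49.1 yaw 322.28 [-4.4 -0.2  0.6] -0.1693099733177396 1.9539615511894226 [-179.9    0.2  142.3]
red (452, [307, 272, 30, 21], array([320.8, 281.6])) z74 [[-48.6  66.1]] z55 [[-38.   59.7]]
red (69, [178, 350, 14, 14], array([184.3, 355.9])) z74 [[-65.6 -13. ]] z55 [[-57.7 -32.2]]
yel (322, [273, 334, 14, 32], array([279.5, 351.5])) z63 [[-25.6  15.9]]
```

Emit:
move_arm --plan '[[[5.3,-4.1,0],[0,0,0],0],[[5.8,-3.1,0],[0,0,0],0],[[6.3,-2.0,0],[0,0,0],0],[[6.6,-0.9,0],[0,0,0],0],[[6.6,0.2,0],[0,0,0],0],[[0,0,0],[0,0,0],0]]'

```text
clock: 36.83
eef_pos: [546.6, -217.7, 48.7]
tool_rot: [-3.141, 0.004, 2.485]
force: [-3.4, 1.9, -2.3]
width: 0.5
gripper_force: 1.8
```

```bash
python3 lev.py
```

```text
t 36.83 cage x -26.5 y 35.1 z 48.7 yaw 322.36 [-3.4  1.9 -2.3] 0.46771659675489763 1.7778397060465068 [-179.9    0.2  142.4]
red (444, [293, 240, 29, 30], array([307.3, 255.8])) z74 [[-32.6  58.2]] z55 [[-24.3  52.6]]
red (488, [132, 308, 39, 36], array([152.8, 323.8])) z74 [[-58.9 -20.7]] z55 [[-54.8 -39.1]]
red (48, [180, 347, 13, 11], array([186.2, 352.6])) z74 [[-36.1 -22.9]] z55 [[-28.3 -41.8]]
yel (146, [272, 334, 14, 32], array([279.2, 343.5])) z63 [[0.4 7.3]]
```

Emit:
move_arm --plan '[[[2,0.2,0],[0,0,0],0],[[2,0.2,0],[0,0,0],0],[[0,0,0],[0,0,0],0]]'

```text
clock: 37.25
eef_pos: [547.1, -217.4, 48.6]
tool_rot: [-3.138, -0.001, 2.483]
force: [-10.0, 0.5, 1.9]
width: -0.2
gripper_force: 4.2
```

Emit:
move_arm --plan '[[[2,0.2,0],[0,0,0],0],[[0,0,0],[0,0,0],0]]'

```text
clock: 37.5
eef_pos: [547.6, -216.8, 48.4]
tool_rot: [-3.137, -0.004, 2.483]
force: [-13.5, 0.3, 3.3]
width: -0.0
gripper_force: 5.2
```

Emit:
move_arm --plan '[[[2,0.2,0],[0,0,0],0],[[0,0,0],[0,0,0],0]]'

```text
clock: 37.75
eef_pos: [548.1, -216.3, 48.2]
tool_rot: [-3.136, -0.006, 2.483]
force: [-14.3, 1.8, 5.2]
width: -0.2
gripper_force: 6.3
```

Emit:
move_arm --plan '[[[-14,-1,0],[0,0,0],0],[[-2,0,30],[0,0,0],0],[[0,0,32],[0,0,0],0],[[0,0,0],[0,0,0],0],[[0,0,0],[0,0,0],0]]'

```text
clock: 38.38
eef_pos: [539.8, -218.1, 111.4]
tool_rot: [3.141, 0.008, 2.485]
force: [-0.0, 0.6, -0.4]
width: -0.2
gripper_force: 0.0
```

```bash
python3 lev.py; python3 - <<'E'
from m import *
im=cv2.imread("pics/lev.png");c=cam("wrist")
def W(x,y,z): return np.r_[M+x*u+y*v,z]
for t in (70,80,90):
    r=np.radians(t);print(t,"pred tab top",proj(c,[W(-14-38*np.cos(r),62-38*np.sin(r),74)])[0])
print("handle top pred home",proj(c,[W(0,0,63)])[0])
E
```

```text
t 38.38 cage x -33.3 y 35.6 z 111.4 yaw 322.37 [-0.   0.6 -0.4] -0.15558418777631755 0.0 [180.    0.4 142.4]
red (580, [280, 214, 37, 41], array([296.2, 235.2])) z74 [[-28.1  45.4]] z55 [[-21.4  40.3]]
red (852, [170, 267, 49, 42], array([192.4, 288.8])) z74 [[-50.5 -36.4]] z55 [[-46.2 -50.1]]
70 pred tab top [277.7 255.7]
80 pred tab top [282.5 263.2]
90 pred tab top [288.6 269.6]
handle top pred home [278.5 293.3]
```

Emit:
move_arm --plan '[[[-7,-38,0],[0,0,0],0],[[-7,-39,0],[0,0,0],0],[[-7,-39,0],[0,0,0],0],[[0,0,0],[0,0,0],0],[[0,0,0],[0,0,0],0]]'

```text
clock: 39.05
eef_pos: [517.5, -333.1, 110.1]
tool_rot: [3.141, 0.004, 2.485]
force: [0.0, 0.5, -0.4]
width: 0.2
gripper_force: 0.0
```

```bash
python3 lev.py; python3 - <<'E'
from m import *
c=cam("wrist")
def W(x,y,z): return np.r_[M+x*u+y*v,z]
for t in (60,70,80,90):
    r=np.radians(t);print(t,"pred tab top",proj(c,[W(-14-38*np.cos(r),62-38*np.sin(r),z) for z in (74,40)]).ravel())
print("handle top pred home",proj(c,[W(0,0,63)])[0])
E
```

```text
t 39.05 cage x -70.0 y -75.6 z 110.1 yaw 322.35 [ 0.   0.5 -0.4] 0.1986889109231619 0.0 [180.    0.2 142.4]
red (1199, [414, 149, 50, 55], array([440.7, 177.1])) z74 [[-30.2  25.4]] z55 [[-19.8  30.1]]
red (593, [308, 212, 33, 42], array([322.5, 232.8])) z74 [[-54.3 -51.9]] z55 [[-46.5 -55.4]]
yel (720, [401, 204, 40, 41], array([421.8, 225. ])) z63 [[-5.3 -0.9]]
yel (144, [500, 269, 23, 18], array([511.3, 277.6])) z63 [[76.  21.1]]
yel (155, [445, 306, 26, 20], array([457.6, 315.1])) z63 [[ 76.2 -26.1]]
60 pred tab top [441.6 170.2 417.  161.5]
70 pred tab top [443.4 180.1 418.8 169.9]
80 pred tab top [447.  189.  422.1 177.6]
90 pred tab top [452.2 196.8 426.7 184.3]
handle top pred home [426.  229.3]
```

The left lever reads about 90°. Now the right lever.

Emit:
move_arm --plan '[[[0,0,-30],[0,0,0],0],[[0,0,-30],[0,0,0],0],[[0,0,0],[0,0,0],0],[[4.6,3.6,0],[0,0,0],0],[[-0.2,6.6,0],[0,0,0],0],[[0.9,6.6,0],[0,0,0],0],[[2,6.3,0],[0,0,0],0],[[3.1,5.8,0],[0,0,0],0]]'

```text
clock: 40.1
eef_pos: [527.4, -305.0, 51.5]
tool_rot: [-3.14, 0.005, 2.484]
force: [-1.9, -2.4, 2.5]
width: -0.3
gripper_force: 1.7
```

Emit:
move_arm --plan '[[[4.1,5.3,0],[0,0,0],0],[[4.9,4.5,0],[0,0,0],0],[[5.6,3.5,0],[0,0,0],0],[[6.1,2.5,0],[0,0,0],0],[[6.5,1.4,0],[0,0,0],0],[[0,0,0],[0,0,0],0]]'

```text
clock: 40.85
eef_pos: [554.1, -288.1, 50.6]
tool_rot: [-3.139, 0.003, 2.484]
force: [-4.7, -1.9, 1.0]
width: 0.2
gripper_force: 2.2
```

```bash
python3 lev.py
```

```text
t 40.85 cage x -28.0 y -35.7 z 50.6 yaw 322.34 [-4.7 -1.9  1. ] 0.15558007443498756 2.2363876551389694 [-179.9    0.2  142.3]
red (1427, [360, 158, 57, 82], array([386.3, 206.1])) z74 [[-26.6  27. ]] z55 [[-17.2  27.8]]
red (940, [293, 246, 35, 59], array([313.3, 273.9])) z74 [[-24.4 -17.6]] z55 [[-14.6 -23.9]]
yel (1667, [336, 231, 54, 60], array([361.5, 261.3])) z63 [[-7.1  0.7]]
```

Emit:
move_arm --plan '[[[2,0.2,0],[0,0,0],0],[[2,0.2,0],[0,0,0],0],[[0,0,0],[0,0,0],0]]'

```text
clock: 41.28
eef_pos: [555.3, -288.9, 50.4]
tool_rot: [-3.136, -0.0, 2.483]
force: [-10.4, -2.4, 1.4]
width: 0.1
gripper_force: 4.2
```

Emit:
move_arm --plan '[[[2,0.2,0],[0,0,0],0],[[2,0.2,0],[0,0,0],0],[[0,0,0],[0,0,0],0]]'

```text
clock: 41.65
eef_pos: [556.5, -289.6, 50.1]
tool_rot: [-3.133, -0.004, 2.482]
force: [-13.7, -4.1, 4.5]
width: 0.2
gripper_force: 6.3
```

```bash
python3 lev.py
```

```text
t 41.65 cage x -25.7 y -37.4 z 50.1 yaw 322.20 [-13.7  -4.1   4.5] 0.24080880503874477 6.25395342707634 [-179.5   -0.2  142.2]
red (1417, [360, 153, 57, 82], array([386.5, 201.1])) z74 [[-25.9  26.6]] z55 [[-17.   27.7]]
red (1004, [293, 243, 35, 57], array([312.3, 270.2])) z74 [[-23.9 -18.2]] z55 [[-14.7 -24.4]]
yel (1686, [336, 227, 54, 60], array([361.6, 257.2])) z63 [[-6.7  0.5]]
```

Emit:
move_arm --plan '[[[-14,-6,0],[0,0,0],0],[[-2,0,30],[0,0,0],0],[[0,0,40],[0,0,0],0],[[20,12,35],[0,0,0],0],[[22,12,35],[0,0,0],0],[[18,10,0],[0,0,0],0],[[0,0,0],[0,0,0],0],[[0,0,0],[0,0,0],0]]'

```text
clock: 42.7
eef_pos: [606.5, -259.4, 190.6]
tool_rot: [-3.141, 0.004, 2.484]
force: [-0.6, 0.3, 0.2]
width: 0.1
gripper_force: 0.0
```

```bash
cat > chk.py <<'E'
from m import *
s=tcp();c=cam("wrist");im=cams.get_image("wrist");cv2.imwrite("pics/chk.png",im)
def cg(P): return np.c_[(P[:,:2]-M)@u,(P[:,:2]-M)@v]
m,b=hsv(im,(0,150,60),(8,255,255),40)
print([(x[0],x[1]) for x in b])
q=np.argwhere(m)[:,::-1].astype(float);P=cg(ray(c,q,38));T=cg(ray(c,q,74))
for sg in (1,-1):
    for lo in (28,33,38,43,48):
        k=(sg*P[:,1]>lo)&(sg*P[:,1]<lo+5)&(abs(P[:,0]+14)<45)
        if k.any(): print("lever",sg,"y",lo,"x at z38 %.1f..%.1f"%(P[k,0].min(),P[k,0].max()),k.sum())
W=lambda x,y,z: np.r_[M+x*u+y*v,z]
for sg in (1,-1): print("pred closed tab top px",proj(c,[W(-14,sg*24,74)])[0],"red there",m[tuple(np.round(proj(c,[W(-14,sg*24,74)])[0][::-1]).astype(int))])
g,_=hsv(im,(45,60,50),(88,255,255));q=np.argwhere(g)[:,::-1].astype(float);P=cg(ray(c,q,35))
for y in (-45,-38,-15,15,38,45):
    k=(abs(P[:,1]-y)<2)&(abs(P[:,0])<60)
    if k.any(): print("card green y",y,"x min %.1f"%P[k,0].min())
mm,b=hsv(im,(20,110,100),(35,255,255),60)
for n,l in [(0,0)]:
    q=np.argwhere(mm)[:,::-1].astype(float);H=cg(ray(c,q,63));k=(abs(H[:,0])<30)&(abs(H[:,1])<20)
    if k.any():print("handle top z63 x %.1f..%.1f y %.1f..%.1f"%(H[k,0].min(),H[k,0].max(),H[k,1].min(),H[k,1].max()))
    H=cg(ray(c,q,35));k=(H[:,0]>70)&(H[:,0]<130)&(abs(H[:,1])<50)
    if k.any():print("brass strip x %.1f..%.1f"%(H[k,0].min(),H[k,0].max()))
E
python3 chk.py
```

```text
t 42.70 cage x 27.6 y -13.8 z 190.6 yaw 322.33 [-0.6  0.3  0.2] 0.1312539423826439 0.0 [-179.9    0.2  142.3]
[(375, [272, 113, 31, 36]), (309, [222, 168, 29, 30])]
lever 1 y 28 x at z38 -18.2..-10.6 42
lever 1 y 33 x at z38 -18.8..-10.6 48
lever 1 y 38 x at z38 -18.7..-10.5 50
lever 1 y 43 x at z38 -18.6..-11.1 44
lever 1 y 48 x at z38 -18.5..-10.4 49
lever -1 y 28 x at z38 -17.8..-7.0 51
lever -1 y 33 x at z38 -17.9..-7.0 54
lever -1 y 38 x at z38 -18.0..-10.0 34
lever -1 y 43 x at z38 -18.1..-10.8 38
lever -1 y 48 x at z38 -18.1..-10.1 34
pred closed tab top px [277.4 143. ] red there 255
pred closed tab top px [240.2 181.3] red there 255
card green y -45 x min -9.1
card green y -38 x min -8.3
card green y -15 x min -10.3
card green y 15 x min -10.6
card green y 38 x min -9.7
card green y 45 x min -9.6
handle top z63 x -11.4..9.8 y -8.1..8.7
brass strip x 102.6..109.3
```

Both levers lie parallel across the mouth (-18 to -10.5 mm), the card's rear edge is at -10, and the brass strip ends at about 109.5, so the card is home. Handing in.

```bash
python3 -c "
from cell import ctrl
print(ctrl.finish_job())"
```

```text
the job is handed in; nothing more can be done
None
```

The new card is fully home in the grey cage with both ejector levers closed, and the job was handed in at about 43 s; on the way the card touched a lever tab and tipped in the grip, so I backed it out of its first insertion, set it down flat and regripped it.

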